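Swap two culture flasks standing on each other's dishes

TASK

The foil-wrapped flask belongs on the blue dish and the uncovered glass flask on the yellow dish, but each is standing on the other's. Swap them: stand one on the clear bench between the dishes for the moment, then put both on their own dishes. Set each flask down upright, inside the dish's lip, without dropping it or tipping it over.

Things in the scene. Friction and masses are not known exactly. Their poses are not given: they have to be found in the camera images.
- wrapped_flask_center (a point): Centre (half-way up, on the axis) of the foil-wrapped flask on the yellow dish: crumpled silver aluminium foil, 55 to 58 mm wide at the foot and 112 mm tall, closed top, loose, about 75 g; its underside is 56 mm below this point. Grasp its upper part, about 40 mm across, from 55 to 98 mm above its underside, fingers coming from above at any yaw. z up. Other foil flasks stand at the back of the bench; they play no part.
- open_flask_center (a point): Centre (half-way up, on the axis) of the uncovered glass conical flask on the blue dish: clear, pale broth with a small red stir bar, 59 mm wide at the foot and 100 mm tall, loose, about 110 g; its underside is 50 mm below this point. Grasp the straight neck, 40 mm across, from 67 to 100 mm above its underside, fingers coming from above at any yaw. z up. Smaller glass flasks further back play no part.
- blue_dish_floor (a point): Centre of the floor of the blue round dish, which is fixed to the bench: 100 mm across outside, 88 mm inside the lip; flat floor 5 mm above the bench (this point), lip 9 mm above the bench. The bench half-way between the two dishes is always clear and level at z = 0.
- yellow_dish_floor (a point): Centre of the floor of the yellow round dish, fixed to the bench, same size as the blue one (floor 5 mm above the bench, at this point; 88 mm inside the lip).
There are look-alikes about, which are no part of the job. What is shaped like the part that bears open_flask_center but green is not meant.

How it is judged:
On the way, in this order (a step that is already met when the one before it is completed fails the run):
1. one of the two flasks stands upright and released on the bare bench, clear of both dishes (((horizontal distance between wrapped_flask_center and blue_dish_floor above 0.07 m and horizontal distance between wrapped_flask_center and yellow_dish_floor above 0.07 m and height (world z) of wrapped_flask_center between 0.05 and 0.062 m and angle between wrapped_flask_center's own z axis and vertical below 0.12 rad and linear speed of wrapped_flask below 0.03 m/s and contact force between wrapped_flask and the fingers below 0.1 N) or (horizontal distance between open_flask_center and blue_dish_floor above 0.07 m and horizontal distance between open_flask_center and yellow_dish_floor above 0.07 m and height (world z) of open_flask_center between 0.044 and 0.056 m and angle between open_flask_center's own z axis and vertical below 0.12 rad and linear speed of open_flask below 0.03 m/s and contact force between open_flask and the fingers below 0.1 N))), for 0.2 s.
2. one flask stands released on its own dish while the other is still parked ((((horizontal distance between wrapped_flask_center and blue_dish_floor below 0.018 m and height (world z) of wrapped_flask_center between 0.055 and 0.067 m and angle between wrapped_flask_center's own z axis and vertical below 0.12 rad and linear speed of wrapped_flask below 0.03 m/s and contact force between wrapped_flask and the fingers below 0.1 N) and (horizontal distance between open_flask_center and blue_dish_floor above 0.07 m and horizontal distance between open_flask_center and yellow_dish_floor above 0.07 m and height (world z) of open_flask_center between 0.044 and 0.056 m and angle between open_flask_center's own z axis and vertical below 0.12 rad and linear speed of open_flask below 0.03 m/s and contact force between open_flask and the fingers below 0.1 N)) or ((horizontal distance between open_flask_center and yellow_dish_floor below 0.018 m and height (world z) of open_flask_center between 0.049 and 0.061 m and angle between open_flask_center's own z axis and vertical below 0.12 rad and linear speed of open_flask below 0.03 m/s and contact force between open_flask and the fingers below 0.1 N) and (horizontal distance between wrapped_flask_center and blue_dish_floor above 0.07 m and horizontal distance between wrapped_flask_center and yellow_dish_floor above 0.07 m and height (world z) of wrapped_flask_center between 0.05 and 0.062 m and angle between wrapped_flask_center's own z axis and vertical below 0.12 rad and linear speed of wrapped_flask below 0.03 m/s and contact force between wrapped_flask and the fingers below 0.1 N)))), for 0.2 s.
At the end, for the whole second after the job is handed in: The wrapped flask stands on the floor of the blue dish and the uncovered flask on the floor of the yellow dish, each within 18 mm of the dish's centre, within 6 mm of its standing height, upright within 7 degrees, released and at rest (horizontal distance between wrapped_flask_center and blue_dish_floor below 0.018 m and height (world z) of wrapped_flask_center between 0.055 and 0.067 m and angle between each of wrapped_flask_center, open_flask_center's own z axis and vertical below 0.12 rad and linear speed of each of wrapped_flask, open_flask below 0.03 m/s and contact force between each of wrapped_flask, open_flask and the fingers below 0.1 N and horizontal distance between open_flask_center and yellow_dish_floor below 0.018 m and height (world z) of open_flask_center between 0.049 and 0.061 m); the robot touches nothing.
It fails at once if a flask is tipped over (more than 35 degrees) (angle between any of wrapped_flask_center, open_flask_center's own z axis and vertical above 0.61 rad).
It fails at once if a flask is dropped (falls free of the fingers, faster than 0.7 m/s) ((contact force between wrapped_flask and the fingers below 0.1 N and linear speed of wrapped_flask above 0.7 m/s) or (contact force between open_flask and the fingers below 0.1 N and linear speed of open_flask above 0.7 m/s)).
It also fails if it takes over 70 s, if anything falls off the work surface, if the arm or the gripper's body presses on something with over 40 N, if the wrist force passes 120 N, or if a joint passes its speed limit or range.

ROBOT

A 6-joint arm with a two-finger parallel gripper is mounted at the origin on a cart in front of the work surface, level with it; the furniture and walls round the work are solid. World frame = base frame: x ahead of the robot, y to its left, z up, the work surface at z = 0. Lengths are in m, angles in rad, forces in N, time in s.
With the tool pointing down it reaches from about 0.375 to 0.975 m from the base axis. Payload 3.8 kg.
Tool frame: the origin (TCP) lies on the centre line of the jaws, within the pads' length; the fingertips stand 14 mm ahead of it and the grasp point (between the pads) lies 5 mm behind it; z points along the fingers, x is the direction in which the jaws open and shut, and the axes are right-handed (so a half turn about z gives the same grasp; the last joint's range is limited). The gripper opens to 85 mm and grips with 20 to 120 N. Pads are 22 mm wide; open, the fingers measure 114 mm over their backs; the gripper's body (76 mm by 85 mm) begins 54 mm behind the grasp point. The pads swing forward as they close: fully open they stand 13 mm farther back than shut.
Start: joints at [1.112, 0.264, 1.604, -0, 1.274, -0.037], TCP at [0.276, 0.616, 0.245] pointing down, gripper open.
Joint ranges: [-2.63, 2.63], [-0.94, 2.18], [0.31, 2.57], [-1.31, 4.45], [0, 2.66], [-2.55, 2.55]. Speed limits (rad/s): [2.57, 2.57, 3.14, 3.14, 3.14, 3.14].

INTERFACE

Orientations are given as a rotation vector (axis times angle).
In Python, from workcell import bot gives the robot as it stands. The module is installed in compiled form; this text tells all that it offers.
- The arm moves only by the tool arm_command, never from a script. Its argument "steps" is one flat list of numbers, 7 for each row, row after row: the shift along the tool's x, y, z in units of 30 mm (1.0 is 30 mm), then the turn, a rotation vector about the tool's x, y, z in units of 6 degrees (1.0 is 6 degrees), then the opening, from 0 (shut) to 1 (fully open). In form: [tx, ty, tz, ax, ay, az, fingers, tx, ty, tz, ax, ay, az, fingers, ...]. A call has 1 to 10 rows; each row shifts and turns the commanded pose from where the row before left it, along the tool's axes as they then stand; what a row does not reach is not made up. A row lasts 1/8 s, in which the tool goes at most 62.5 mm and 10.7 degrees, less where a joint would pass 70% of its speed; a pose out of reach is approached as far as the arm can. A call is refused whole if a number of a shift passes 1 or a number of a turn 1, either way. A call with a gripper value outside its range is refused whole. The fingers move at their own pace and stop on an object; "squeeze" is the grip in N (left out, the last holds). Time passes only in rows, so rows that do not move let the fingers close. It gives the time, the measured TCP pose, the force and the opening at its end, in the units of the state.
- bot.read_state(): the state, without advancing time (a new reading comes with each control period).
- bot.read_camera(name): name is "scene" or "top" or "wrist"; returns a dict with "img" (384x512x3 uint8, red, green, blue), "camera_matrix" (3x3 intrinsics, pixels), "pose" (4x4, takes a point from camera to world coordinates); the wrist camera has in their place "T_tool_cam" (4x4, takes a point from camera to tool coordinates, whose origin is the TCP and whose axes are the tool frame's). Camera axes: x right, y down, z forward; pixel columns grow to the right and rows downward; lengths in m; the calibration is good to about 2 mm. A picture is of the moment at which its call begins: read the wrist's pose just before it. There is no depth.
- bot.finish_job(): hands the job in, once; it reports no verdict.
The state is a dict: "time": time; "q": joint angles; "joint_vel": joint speeds; "joint_torque": joint torques, N m; "tool_pos": TCP position; "tcp_rot": TCP orientation; "wrist_force": force on the tool from outside, world axes, zero at the start; "torque": the same for the moment, N m; "width": opening from 0.0 (shut) to 1.0 (fully open).
Only numpy, scipy, OpenCV 4.12 (cv2) and the standard library are available. Lean on these libraries where they do the work, as an engineer would, in place of code of your own. Each camera call takes 0.05 s, during which the arm holds its last target.

## Working session

There is one attempt and no reset: what is moved stays moved. The work goes in short steps, Python scripts to look and compute and a tool call to move; the robot and the scene stay as the last step left them, time stands still between calls to the robot, and variables do not carry over. Pictures are saved under pics/ and viewed, and the job is handed in when it is done.

Besides the shell and the picture viewer there is one more tool, called after ">>>" as name(argument=value, ...), one argument or row to a line, values as JSON. arm_command: Moves the arm, as the interface text tells. Its arguments: {"type":"object","properties":{"steps":{"type":"array","items":{"type":"number"}},"squeeze":{"type":"number"}},"required":["steps"]}

```bash
mkdir -p pics
python3 - <<'E'
from workcell import bot
import cv2,numpy as np,pickle
s=bot.read_state();print(s)
d={}
for n in ("scene","top","wrist"):
    c=bot.read_camera(n);d[n]=c
    cv2.imwrite(f"pics/{n}0.png",c["img"][:,:,::-1])
    print(n,{k:np.round(v,4).tolist() for k,v in c.items() if k!="img"})
d['state']=s
pickle.dump(d,open("d0.pkl","wb"))
E
```

```text
{'time': 0.0, 'q': array([ 1.11213101e+00,  2.64750513e-01,  1.60535664e+00,  3.18551775e-05,
        1.27370656e+00, -3.68872252e-02]), 'joint_vel': array([ 0.00085793,  0.00168403,  0.00047596,  0.00072309,  0.00013592,
       -0.00133588]), 'joint_torque': array([-1.10851848e-03, -5.15111840e+01, -3.67316866e+01, -2.56556223e-04,
        1.30944457e-02, -3.98142106e-05]), 'tool_pos': array([0.27601139, 0.61523004, 0.24397315]), 'tcp_rot': array([ 2.63631266,  1.70659601, -0.00302009]), 'wrist_force': array([-0.63660663,  0.52228308, -0.45006657]), 'torque': array([ 0.04261127, -0.03225097, -0.04743007]), 'width': 0.9992041391028202}
scene {'camera_matrix': [[371.0731, 0.0, 258.1663], [0.0, 371.0731, 197.8695], [0.0, 0.0, 1.0]], 'pose': [[0.8976, -0.1888, 0.3984, 0.0778], [-0.4404, -0.4265, 0.7901, -0.69], [0.0207, -0.8846, -0.466, 0.5001], [0.0, 0.0, 0.0, 1.0]]}
top {'camera_matrix': [[350.5533, 0.0, 254.9926], [0.0, 350.5533, 189.2034], [0.0, 0.0, 1.0]], 'pose': [[0.0069, -0.9857, 0.1685, 0.3346], [-0.9999, -0.0055, 0.009, 0.0134], [-0.008, -0.1686, -0.9857, 0.8955], [0.0, 0.0, 0.0, 1.0]]}
wrist {'camera_matrix': [[315.2772, 0.0, 256.8582], [0.0, 315.2772, 193.8742], [0.0, 0.0, 1.0]], 'T_tool_cam': [[1.0, 0.0011, 0.0009, -0.0006], [-0.0013, 0.9469, 0.3216, -0.082], [-0.0005, -0.3216, 0.9469, -0.129], [0.0, 0.0, 0.0, 1.0]]}
```

View pics/scene0.png

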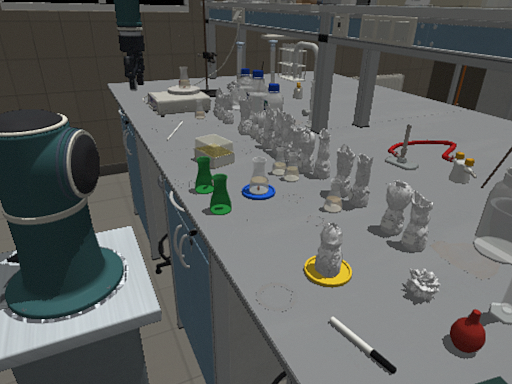

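View pics/top0.png

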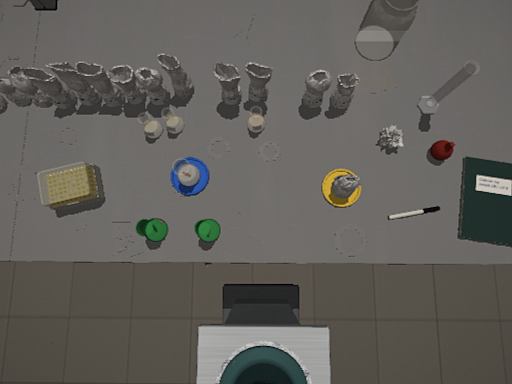

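View pics/wrist0.png

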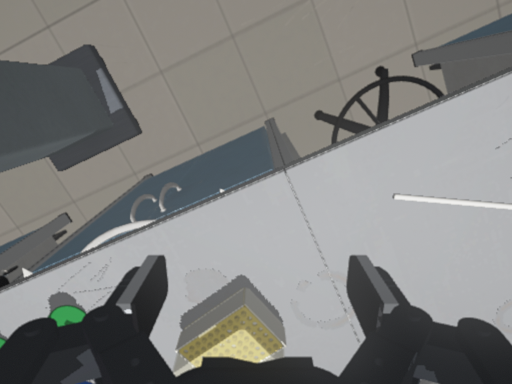

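The scene view shows the blue dish with the open flask near (259,190) and the yellow dish with the foil flask near (328,270). The top view shows the blue dish at about (189,176), the yellow at about (341,188), and green look-alikes at (155,230) and (208,230). Next I'll measure the dishes and flasks.

```bash
cat > h.py <<'E'
import numpy as np,cv2
from scipy.spatial.transform import Rotation as R
def ray(c,uv,T=None):
    T=c["pose"] if T is None else T
    d=np.linalg.inv(c["camera_matrix"])@np.array([uv[0],uv[1],1.])
    d=T[:3,:3]@d; return T[:3,3],d/np.linalg.norm(d)
def onz(c,uv,z,T=None):
    o,d=ray(c,uv,T); return o+d*(z-o[2])/d[2]
def tri(rays):
    A=sum(np.eye(3)-np.outer(d,d) for o,d in rays);b=sum((np.eye(3)-np.outer(d,d))@o for o,d in rays)
    p=np.linalg.solve(A,b); return p,[np.linalg.norm(np.cross(p-o,d)) for o,d in rays]
def toolT(s):
    T=np.eye(4);T[:3,:3]=R.from_rotvec(s["tcp_rot"]).as_matrix();T[:3,3]=s["tool_pos"];return T
def mask(img,kind):
    h=cv2.cvtColor(img,cv2.COLOR_RGB2HSV)
    return cv2.inRange(h,(105,150,60),(125,255,255)) if kind=="blue" else cv2.inRange(h,(18,170,110),(30,255,255))
def dish(c,kind,T=None,z=0.009):
    m=mask(c["img"],kind)
    cs,_=cv2.findContours(m,cv2.RETR_EXTERNAL,cv2.CHAIN_APPROX_NONE)
    return max(cs,key=cv2.contourArea)[:,0,:]
def circfit(P):
    A=np.c_[2*P[:,:2],np.ones(len(P))];x=np.linalg.lstsq(A,(P[:,:2]**2).sum(1),rcond=None)[0]
    return x[:2],np.sqrt(x[2]+x[0]**2+x[1]**2)
E
python3 - <<'E'
import pickle;from h import *
d=pickle.load(open("d0.pkl","rb"))
for k in("blue","yellow"):
    cen=[]
    for n in("scene","top"):
        c=d[n];p=dish(c,k);hull=cv2.convexHull(p)[:,0,:]
        e=cv2.fitEllipse(hull.astype(np.float32));P=np.array([onz(c,u,0.005) for u in hull])
        print(k,n,p.min(0),p.max(0),"ell",np.round(e[0],1),np.round(e[1],1),"circ",np.round(circfit(P),4) if 0 else (np.round(circfit(P)[0],4),round(circfit(P)[1],4)))
        cen.append(ray(c,e[0]))
    print("tri",tri(cen))
for n in("scene","top"):
    im=d[n]["img"]
    for k in("blue","yellow"):
        p=dish(d[n],k);x,y=p.mean(0).astype(int)
        y0=max(0,y-70);cr=im[y0:y+40,x-50:x+50]
        print(n,k,"crop origin",x-50,y0)
        cv2.imwrite(f"pics/c_{n}_{k}.png",cv2.resize(cr,None,fx=5,fy=5,interpolation=cv2.INTER_CUBIC)[:,:,::-1])
a=[cv2.imread(f"pics/c_{n}_{k}.png") for n in("scene","top") for k in("blue","yellow")]
g=np.vstack([np.hstack(a[:2]),np.hstack(a[2:])]);cv2.imwrite("pics/crops.png",cv2.resize(g,(540,594)));print(g.shape)
E
```

```text
blue scene [242 185] [274 199] ell [258.2 191.2] [16.6 33. ] circ (array([0.5205, 0.189 ]), np.float64(0.0512))
blue top [171 158] [208 194] ell [189.5 175.9] [36.7 37.9] circ (array([0.5215, 0.192 ]), np.float64(0.0489))
tri (array([0.52192426, 0.1924497 , 0.00235574]), [np.float64(0.0003083195004360831), np.float64(0.000308319500436068)])
yellow scene [304 256] [351 284] ell [327.7 269.7] [28.8 47.9] circ (array([ 0.4933, -0.1991]), np.float64(0.0493))
yellow top [322 169] [360 206] ell [341.  187.5] [37.2 38.4] circ (array([ 0.493 , -0.1997]), np.float64(0.049))
tri (array([ 0.49292028, -0.20020659,  0.00365249]), [np.float64(0.00020398616492110436), np.float64(0.0002039861649211184)])
scene blue crop origin 208 123
scene yellow crop origin 277 202
top blue crop origin 140 107
top yellow crop origin 289 118
(1100, 1000, 3)
```

View pics/crops.png

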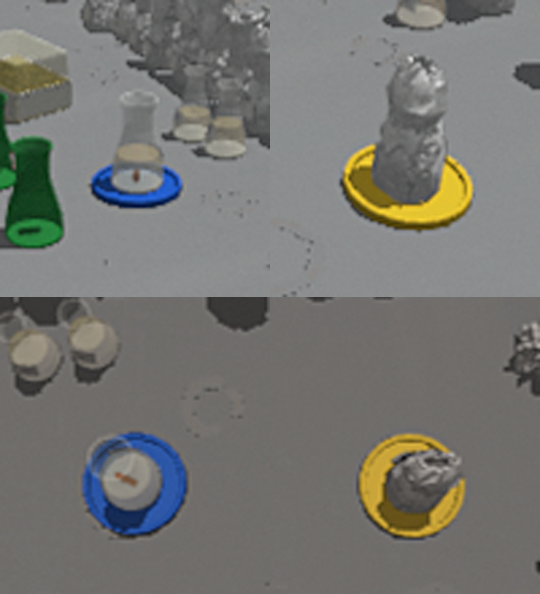

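Run:
```python
import pickle;from h import *
d=pickle.load(open("d0.pkl","rb"));S,T=d["scene"],d["top"]
# open flask rim centre and base
rs=(259.5,159.7);rt=(180.7,167.0)
print("rim tri",tri([ray(S,rs),ray(T,rt)]))
print("rim z.105",onz(S,rs,.105),onz(T,rt,.105))
bs=(208+136.5/2.7,123+181/2.7);bt=(140+131/2.7,107+(481-297)/2.7)
print("base/bar tri",tri([ray(S,bs),ray(T,bt)]),onz(T,bt,.008), onz(S,bs,.008))
# foil: silhouette mask in scene by low saturation bright: rows
im=S["img"].astype(int)
for v in range(218,282,4):
    print(v,[int(x) for x in im[v,302:354:2].sum(1)//3])
for n,u in(("greenL",(155,230)),("greenR",(208,230)),("sm1",(175,122)),("sm2",(152,129)),("box",(68,187))): print(n,onz(T,u,.0))
```

```text
rim tri (array([0.52295564, 0.19315261, 0.1023487 ]), [np.float64(0.0014543881194901715), np.float64(0.0014543881194900524)])
rim z.105 [0.52149629 0.18707327 0.105     ] [0.5209699  0.19309663 0.105     ]
base/bar tri (array([0.52363791, 0.19430874, 0.0048453 ]), [np.float64(0.0007175560981851182), np.float64(0.0007175560981852925)]) [0.52230007 0.19393575 0.008     ] [0.52151933 0.18853427 0.008     ]
218 [143, 143, 141, 137, 140, 140, 141, 139, 141, 133, 113, 131, 142, 141, 143, 142, 143, 141, 142, 141, 141, 140, 142, 141, 139, 140]
222 [141, 143, 135, 138, 141, 142, 142, 141, 143, 143, 124, 141, 132, 145, 149, 132, 135, 139, 140, 140, 138, 140, 141, 139, 140, 141]
226 [139, 140, 141, 139, 141, 139, 142, 117, 134, 140, 138, 118, 124, 117, 153, 161, 82, 131, 126, 139, 140, 140, 139, 140, 141, 141]
230 [141, 139, 139, 141, 138, 137, 139, 140, 141, 140, 122, 113, 131, 112, 123, 176, 193, 151, 175, 156, 139, 139, 142, 140, 138, 139]
234 [139, 140, 140, 139, 139, 141, 139, 141, 143, 105, 97, 115, 116, 112, 126, 141, 154, 150, 158, 125, 124, 141, 140, 141, 141, 143]
238 [140, 140, 141, 
[... 901 characters left out ...]
42, 106, 107, 82, 84, 82, 91, 87, 88, 88, 91, 85, 85, 102, 94, 90, 119, 98, 117, 139, 159, 163, 117, 145, 146, 141]
270 [126, 62, 159, 77, 82, 82, 82, 81, 81, 89, 94, 84, 88, 74, 79, 89, 87, 94, 91, 155, 157, 157, 158, 135, 162, 141]
274 [144, 109, 57, 150, 141, 75, 84, 84, 83, 86, 90, 89, 90, 80, 86, 89, 88, 76, 153, 159, 159, 157, 157, 150, 162, 119]
278 [143, 140, 129, 57, 55, 114, 163, 114, 74, 68, 147, 124, 147, 144, 144, 140, 164, 158, 158, 158, 158, 158, 155, 158, 86, 145]
greenL [ 3.80859831e-01  2.75513794e-01 -1.11022302e-16]
greenR [0.3817346  0.14037871 0.        ]
sm1 [0.66953853 0.23758716 0.        ]
sm2 [0.64964633 0.29837943 0.        ]
box [0.49081112 0.50887807 0.        ]
```

```bash
cat >> h.py <<'E'
def togo(s,target):
    T=toolT(s); return np.round(T[:3,:3].T@(np.asarray(target)-T[:3,3])/0.03,2)
E
python3 - <<'E'
from workcell import bot;from h import *
s=bot.read_state();T=toolT(s);print(np.round(T[:3,:3],4));print(togo(s,[.522,.192,.244]))
E
```

```text
[[ 4.094e-01  9.124e-01 -8.000e-04]
 [ 9.124e-01 -4.094e-01 -1.600e-03]
 [-1.700e-03 -0.000e+00 -1.000e+00]]
[-9.52 13.25  0.02]
```

>>> arm_command(
  steps=[-0.5,0.5,0,0,0,0,1,-0.9,0.9,0,0,0,0,1,-1,1,0,0,0,0,1,-1,1,0,0,0,0,1,-1,1,0,0,0,0,1,-1,1,0,0,0,0,1,-1,1,0,0,0,0,1,-1,1,0,0,0,0,1,-1,1,0,0,0,0,1,-0.6,1,0,0,0,0,1],
)

```text
time: 1.4
tool_pos: [0.4227, 0.2513, 0.2452]
tcp_rot: [2.638, 1.706, -0.001]
wrist_force: [0.8, -0.0, 0.5]
width: 1.0
```

>>> arm_command(
  steps=[-0.3,0.8,0,0,0,0,1,-0.2,0.4,0,0,0,0,1,0,0,0,0,0,0,1,0,0,0,0,0,0,1],
)

```text
time: 1.9
tool_pos: [0.4492, 0.2259, 0.2452]
tcp_rot: [-2.637, -1.707, 0.001]
wrist_force: [-0.5, 0.7, 0.1]
width: 1.0
```

```bash
cat > look.py <<'E'
import sys,pickle
from workcell import bot;from h import *
n=sys.argv[1];s=bot.read_state();c=bot.read_camera("wrist");c["pose"]=toolT(s)@c["T_tool_cam"];c["state"]=s
pickle.dump(c,open(n+".pkl","wb"));cv2.imwrite(f"pics/{n}.png",c["img"][:,:,::-1])
print(s["time"],np.round(s["tool_pos"],4),np.round(s["wrist_force"],2),round(s["width"],3))
for k in("blue","yellow"):
    m=mask(c["img"],k)
    if m.sum()>255*400:
        p=dish(c,k);h=cv2.convexHull(p)[:,0,:];P=np.array([onz(c,u,.006) for u in h]);x,r=circfit(P);print(k,p.min(0),p.max(0),np.round(x,4),round(r,4))
E
python3 look.py w1
```

```text
1.9 [0.4492 0.2259 0.2452] [-0.53  0.7   0.07] 1.0
blue [218 187] [247 253] [0.5222 0.1904] 0.0481
yellow [  0 283] [ 30 338] [ 0.4946 -0.2011] 0.0493
```

View pics/w1.png

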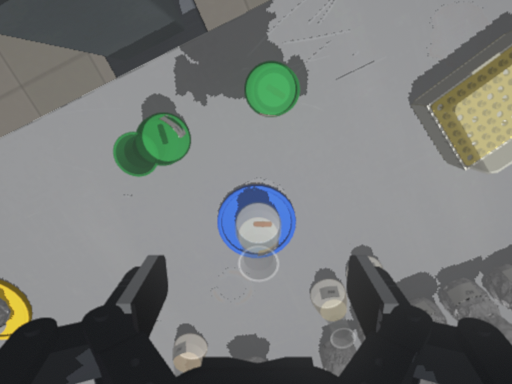

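The wrist view shows the blue dish centred near (257,220), the flask base near (258,229), its rim near (259,264), and the green look-alikes at (165,140) and (272,88).

Run:
```python
import pickle;from h import *
w=pickle.load(open("w1.pkl","rb"));d=pickle.load(open("d0.pkl","rb"));S,T=d["scene"],d["top"]
cv2.imwrite("pics/w1c.png",cv2.resize(w["img"][180:290,205:315],None,fx=5,fy=5,interpolation=cv2.INTER_CUBIC)[:,:,::-1])
rw=(259,264)
print(onz(w,rw,.105),tri([ray(w,rw),ray(T,(180.7,167))]),tri([ray(w,rw),ray(S,(259.5,159.7)),ray(T,(180.7,167))]))
print(onz(w,(258,229),.008))
```

```text
[0.52431788 0.19419592 0.105     ] (array([0.5220295 , 0.19377059, 0.10634798]), [np.float64(0.0016086260556789416), np.float64(0.0016086260556790535)]) (array([0.52380197, 0.19352809, 0.1025946 ]), [np.float64(0.0016450846598500416), np.float64(0.0009084919019408616), np.float64(0.002215886171739864)])
[0.53133273 0.19041527 0.008     ]
```

View pics/w1c.png

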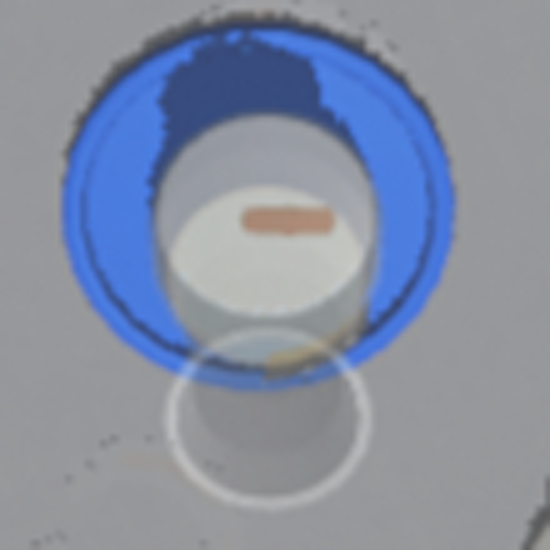

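Run:
```python
from workcell import bot;from h import *
s=bot.read_state();print(togo(s,[.523,.194,.15]),togo(s,[.523,.194,.082]))
```

```text
[0.03 2.68 3.17] [0.03 2.69 5.44]
```

Move above the neck first, and descend to z≈0.15 to look again.

>>> arm_command(
  steps=[0,0.5,0,0,0,0,1,0,1,0,0,0,0,1,0,0.8,0.4,0,0,0,1,0,0.4,0.8,0,0,0,1,0,0,0.8,0,0,0,1,0,0,0,0,0,0,1],
)

```text
time: 2.7
tool_pos: [0.5225, 0.1919, 0.1827]
tcp_rot: [-2.636, -1.707, 0.008]
wrist_force: [0.7, -0.2, 0.3]
width: 0.999
```

```bash
python3 look.py w2
python3 - <<'E'
from workcell import bot;from h import *
s=bot.read_state();print(togo(s,[.523,.194,.082]))
E
```

```text
2.7 [0.5225 0.1919 0.1827] [ 0.74 -0.24  0.3 ] 0.999
blue [209 124] [307 212] [0.5224 0.1916] 0.0495
[ 0.05 -0.03  3.41]
```

View pics/w2.png

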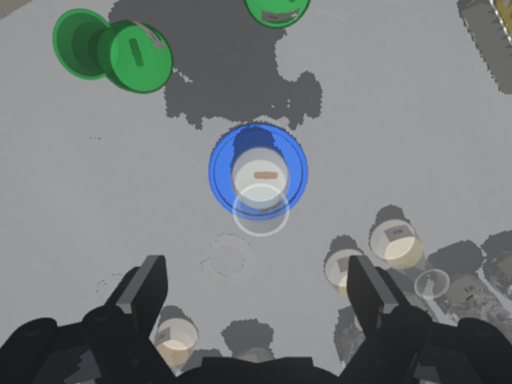

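Run:
```python
import pickle;from h import *
a=pickle.load(open("w1.pkl","rb"));b=pickle.load(open("w2.pkl","rb"))
print(onz(b,(261.5,209.5),.105),tri([ray(a,(258.9,263.4)),ray(b,(261.5,209.5))]))
print("dish",onz(b,(258,171),.005))
```

```text
[0.52311642 0.19438389 0.105     ] (array([0.52231951, 0.19483397, 0.10733662]), [np.float64(0.00011561149045287115), np.float64(0.00011561149045280978)])
dish [0.52006742 0.19308828 0.005     ]
```

>>> arm_command(
  steps=[0.06,0,0.5,0,0,0,1,0,0,0.8,0,0,0,1,0,0,0.8,0,0,0,1,0,0,0.7,0,0,0,1,0,0,0.5,0,0,0,1,0,0,0.1,0,0,0,1,0,0,0,0,0,0,1],
)

```text
time: 3.62
tool_pos: [0.5249, 0.1943, 0.0837]
tcp_rot: [2.637, 1.707, 0.001]
wrist_force: [-0.6, -0.1, -0.0]
width: 1.0
```

```bash
python3 look.py w3
```

```text
3.625 [0.5249 0.1943 0.0837] [-0.61 -0.11 -0.  ] 1.0
blue [182 137] [323 262] [0.5227 0.1915] 0.0498
```

View pics/w3.png

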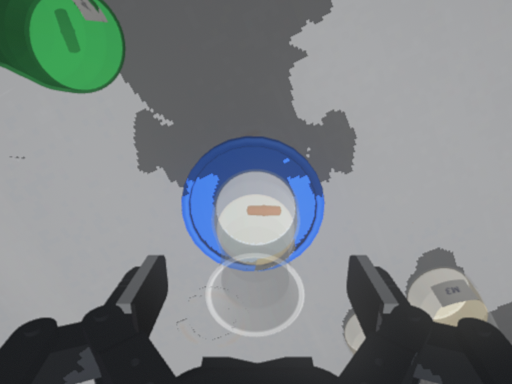

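The rim at (255,295) lies centred between the pads, so I'll close gently.

>>> arm_command(
  steps=[0,0,0,0,0,0,0.55,0,0,0,0,0,0,0.5,0,0,0,0,0,0,0.4,0,0,0,0,0,0,0.3,0,0,0,0,0,0,0.3,0,0,0,0,0,0,0.3,0,0,0,0,0,0,0.3,0,0,0,0,0,0,0.3],
  squeeze=30,
)

```text
time: 4.68
tool_pos: [0.5249, 0.1941, 0.0839]
tcp_rot: [2.637, 1.707, 0.001]
wrist_force: [-1.2, -2.2, 6.4]
width: 0.445
```

```bash
python3 look.py w4
```

```text
4.675 [0.5249 0.1941 0.0839] [-1.17 -2.21  6.38] 0.445
blue [182 137] [323 248] [0.5224 0.1916] 0.0497
```

View pics/w4.png

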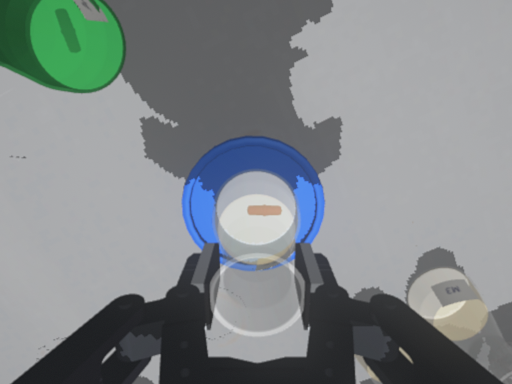

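>>> arm_command(
  steps=[0,0,-0.2,0,0,0,0.3,0,0,-0.4,0,0,0,0.3,0,0,-0.6,0,0,0,0.3,0,0,-0.5,0,0,0,0.3,0,0,0,0,0,0,0.3,0,0,0,0,0,0,0.3],
)

```text
time: 5.48
tool_pos: [0.5243, 0.1941, 0.1343]
tcp_rot: [2.637, 1.707, 0.0]
wrist_force: [0.7, 0.2, -1.5]
width: 0.446
```

```bash
python3 look.py w5
python3 - <<'E'
from workcell import bot;from h import *
s=bot.read_state();print(togo(s,[.5075,-.004,s["tool_pos"][2]]))
c=bot.read_camera("scene");cv2.imwrite("pics/s5.png",c["img"][:,:,::-1])
E
```

```text
5.475 [0.5243 0.1941 0.1343] [ 0.68  0.16 -1.51] 0.446
blue [196 129] [311 221] [0.5224 0.1916] 0.0495
[-6.25  2.2   0.  ]
```

View pics/w5.png

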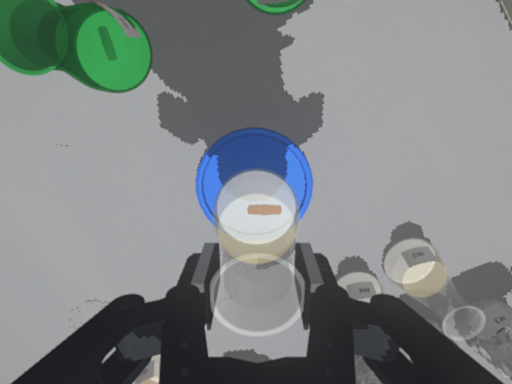

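View pics/s5.png

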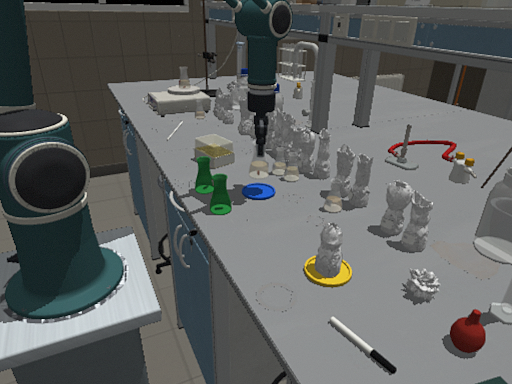

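>>> arm_command(
  steps=[-0.3,0.1,0,0,0,0,0.3,-0.6,0.2,0,0,0,0,0.3,-0.9,0.3,0,0,0,0,0.3,-1,0.35,0,0,0,0,0.3,-1,0.35,0,0,0,0,0.3,-1,0.35,0,0,0,0,0.3,-0.8,0.3,0,0,0,0,0.3,-0.45,0.15,0,0,0,0,0.3,-0.2,0.1,0,0,0,0,0.3,0,0,0,0,0,0,0.3],
)

```text
time: 6.82
tool_pos: [0.5079, -0.0041, 0.1343]
tcp_rot: [-2.638, -1.706, -0.0]
wrist_force: [-0.3, 0.1, -1.0]
width: 0.447
```

>>> arm_command(
  steps=[0,0,0.3,0,0,0,0.3,0,0,0.6,0,0,0,0.3,0,0,0.5,0,0,0,0.3,0,0,0.2,0,0,0,0.3,0,0,0.1,0,0,0,0.3,0,0,0.05,0,0,0,0.3,0,0,0,0,0,0,0.3],
)

```text
time: 7.7
tool_pos: [0.5082, -0.004, 0.0821]
tcp_rot: [2.637, 1.707, 0.001]
wrist_force: [0.2, -0.3, -1.6]
width: 0.446
```

```bash
python3 look.py w6
```

```text
7.7 [ 0.5082 -0.004   0.0821] [ 0.17 -0.3  -1.64] 0.446
blue [466  46] [511 183] [0.52   0.1885] 0.0483
yellow [  0 231] [ 83 344] [ 0.4942 -0.1973] 0.0491
```

View pics/w6.png

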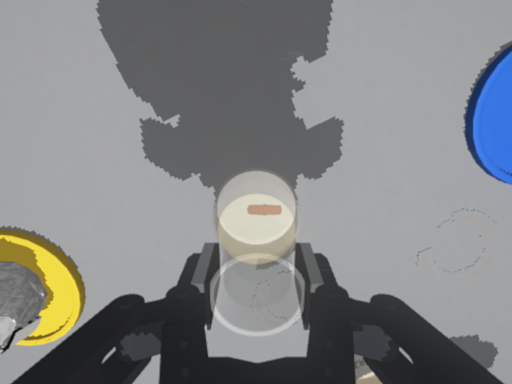

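Not touching yet (force still −1.6 N, 3 mm to go). I'll lower in small steps.

>>> arm_command(
  steps=[0,0,0.05,0,0,0,0.3,0,0,0.03,0,0,0,0.3,0,0,0.02,0,0,0,0.3,0,0,0,0,0,0,0.3],
)

```text
time: 8.25
tool_pos: [0.5081, -0.004, 0.0791]
tcp_rot: [2.637, 1.707, 0.0]
wrist_force: [-0.1, -1.6, 0.0]
width: 0.447
```

>>> arm_command(
  steps=[0,0,0.02,0,0,0,0.3,0,0,0.01,0,0,0,0.3,0,0,0,0,0,0,0.3],
)

```text
time: 8.62
tool_pos: [0.5087, -0.0042, 0.0791]
tcp_rot: [2.636, 1.707, 0.002]
wrist_force: [-2.0, 0.1, 5.6]
width: 0.447
```

Seated (+5.6 N). I'll open slowly, then rise.

>>> arm_command(
  steps=[0,0,0,0,0,0,0.5,0,0,0,0,0,0,0.55,0,0,0,0,0,0,0.65,0,0,0,0,0,0,0.8,0,0,0,0,0,0,1,0,0,0,0,0,0,1,0,0,0,0,0,0,1,0,0,0,0,0,0,1],
)

```text
time: 9.62
tool_pos: [0.5079, -0.004, 0.0779]
tcp_rot: [2.637, 1.707, -0.0]
wrist_force: [0.5, -0.2, 0.3]
width: 1.0
```

>>> arm_command(
  steps=[0,0,-0.4,0,0,0,1,0,0,-0.8,0,0,0,1,0,0,-1,0,0,0,1,0,0,-1,0,0,0,1,0,0,-1,0,0,0,1,0,0,-0.8,0,0,0,1,0,0,-0.4,0,0,0,1,0,0,0,0,0,0,1],
)

```text
time: 10.62
tool_pos: [0.5085, -0.004, 0.2411]
tcp_rot: [2.636, 1.706, 0.003]
wrist_force: [-0.6, -0.5, 0.0]
width: 0.995
```

```bash
python3 look.py w7
python3 - <<'E'
from workcell import bot;from h import *;import pickle
s=bot.read_state();print(togo(s,[.493,-.1997,s["tool_pos"][2]]))
c=bot.read_camera("top");cv2.imwrite("pics/t7.png",c["img"][:,:,::-1])
c=bot.read_camera("scene");cv2.imwrite("pics/s7.png",c["img"][:,:,::-1])
E
```

```text
10.625 [ 0.5085 -0.004   0.2411] [-0.57 -0.53  0.04] 0.995
blue [378  52] [470 144] [0.5223 0.1922] 0.0499
yellow [ 67 175] [147 248] [ 0.4936 -0.2011] 0.0492
[-6.15  2.22  0.  ]
```

View pics/w7.png

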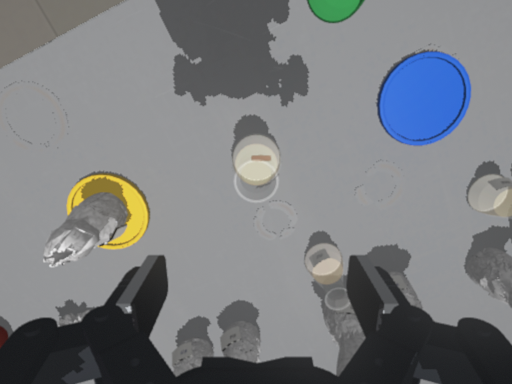

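View pics/s7.png

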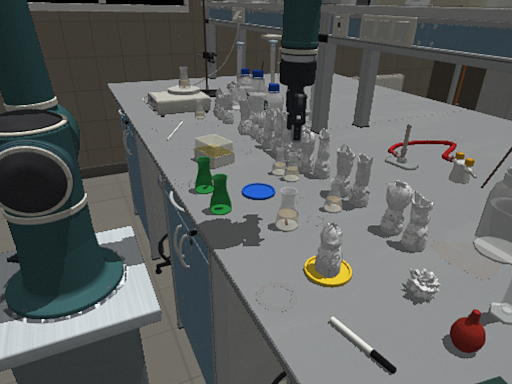

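The open flask is parked upright at about (257,165) in the wrist view, and the empty blue dish measures (0.522, 0.192). Next is the foil flask.

>>> arm_command(
  steps=[-0.4,0,0,0,0,0,1,-0.9,0,0,0,0,0,1,-1,0,0,0,0,0,1,-1,0,0,0,0,0,1,-1,0,0,0,0,0,1,-1,0,0,0,0,0,1,-0.6,0,0,0,0,0,1,-0.25,0,0,0,0,0,1,0,0,0,0,0,0,1],
)

```text
time: 11.9
tool_pos: [0.4319, -0.1726, 0.2395]
tcp_rot: [-2.638, -1.705, 0.001]
wrist_force: [-0.2, 0.2, -0.5]
width: 1.003
```

```bash
python3 look.py w8
python3 - <<'E'
from h import *;import pickle
w=pickle.load(open("w8.pkl","rb"))
p=dish(w,"yellow").mean(0).astype(int);x,y=p;print(x-60,y-50)
cv2.imwrite("pics/w8c.png",cv2.resize(w["img"][y-50:y+70,x-60:x+60],None,fx=5,fy=5,interpolation=cv2.INTER_CUBIC)[:,:,::-1])
E
```

```text
11.9 [ 0.4319 -0.1726  0.2395] [-0.19  0.16 -0.46] 1.003
yellow [218 177] [260 240] [ 0.4914 -0.2018] 0.0464
171 157
```

View pics/w8c.png

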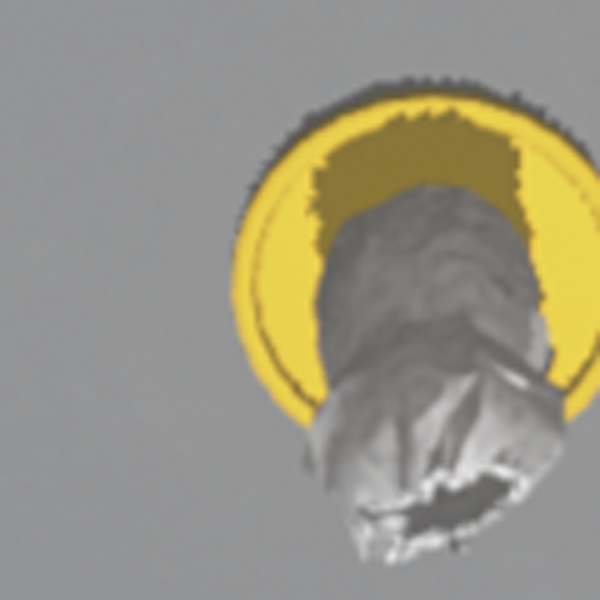

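Run:
```python
from h import *;import pickle
w=pickle.load(open("w8.pkl","rb"));d=pickle.load(open("d0.pkl","rb"));S=d["scene"]
print("foot",onz(w,(257.3,216),.005))
for z in(.06,.08,.1): print("upper",z,onz(w,(258.2,243),z))
# scene neck centre row 236 col 331 ; foot col 328 
print("tri up",tri([ray(w,(258.2,243)),ray(S,(331,236))]))
print("scene foot", onz(S,(328,267),.005))
for z in(.075,.09): print(z,onz(S,(331,238),z))
```

```text
foot [ 0.49617062 -0.2011677   0.005     ]
upper 0.06 [ 0.50457322 -0.20397556  0.06      ]
upper 0.08 [ 0.49500209 -0.19980048  0.08      ]
upper 0.1 [ 0.48543097 -0.1956254   0.1       ]
tri up (array([ 0.49141282, -0.19822396,  0.08796719]), [np.float64(0.0002125221464181811), np.float64(0.00021252214641816943)])
scene foot [ 0.49807582 -0.19429123  0.005     ]
0.075 [ 0.50028421 -0.18878644  0.075     ]
0.09 [ 0.48537668 -0.20647498  0.09      ]
```

Run:
```python
from workcell import bot;from h import *
s=bot.read_state();print(togo(s,[.494,-.200,.18]))
```

```text
[-0.    2.26  1.98]
```

>>> arm_command(
  steps=[0,0.4,0,0,0,0,1,0,0.8,0.2,0,0,0,1,0,0.7,0.6,0,0,0,1,0,0.35,0.7,0,0,0,1,0,0,0.4,0,0,0,1,0,0,0,0,0,0,1,0,0,0,0,0,0,1],
)

```text
time: 12.82
tool_pos: [0.4942, -0.1998, 0.1836]
tcp_rot: [2.636, 1.707, 0.001]
wrist_force: [0.4, -0.7, -0.6]
width: 1.001
```

```bash
python3 look.py w9
```

```text
12.825 [ 0.4942 -0.1998  0.1836] [ 0.35 -0.72 -0.56] 1.001
yellow [208 122] [305 205] [ 0.4928 -0.2   ] 0.0489
```

View pics/w9.png

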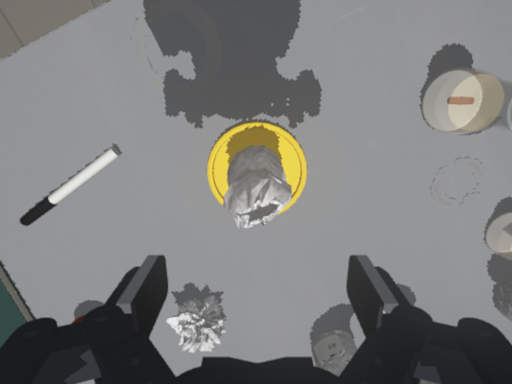

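Run:
```python
import pickle;from h import *
a=pickle.load(open("w8.pkl","rb"));b=pickle.load(open("w9.pkl","rb"))
print("ball",onz(b,(200,320),.015))
# waist crease centre & bulge centre
print("bulge",onz(b,(258,193),.08),tri([ray(a,(258.2,243)),ray(b,(258,194))]))
print("rim hole",tri([ray(a,(171+450/5,157+505/5)),ray(b,(263,213))]))
print("foot",onz(b,(256.3,172),.005))
```

```text
ball [ 0.62511657 -0.33062189  0.015     ]
bulge [ 0.49099926 -0.19790503  0.08      ] (array([ 0.4854932 , -0.1955955 ,  0.09991456]), [np.float64(5.2290571534991394e-05), np.float64(5.2290571535005584e-05)])
rim hole (array([ 0.49652396, -0.19722831,  0.1092766 ]), [np.float64(0.0004958757339941789), np.float64(0.0004958757339941412)])
foot [ 0.49316563 -0.20042093  0.005     ]
```

>>> arm_command(
  steps=[0,0,0.5,0,0,0,1,0,0,0.8,0,0,0,1,0,0,0.8,0,0,0,1,0,0,0.7,0,0,0,1,0,0,0.5,0,0,0,1,0,0,0.2,0,0,0,1,0,0,0,0,0,0,1],
)

```text
time: 13.75
tool_pos: [0.4939, -0.1999, 0.0777]
tcp_rot: [-2.637, -1.707, 0.0]
wrist_force: [0.3, -0.8, -0.4]
width: 0.997
```

```bash
python3 look.py w10
```

```text
13.75 [ 0.4939 -0.1999  0.0777] [ 0.31 -0.77 -0.44] 0.997
yellow [185 145] [300 258] [ 0.4902 -0.2048] 0.0452
```

View pics/w10.png

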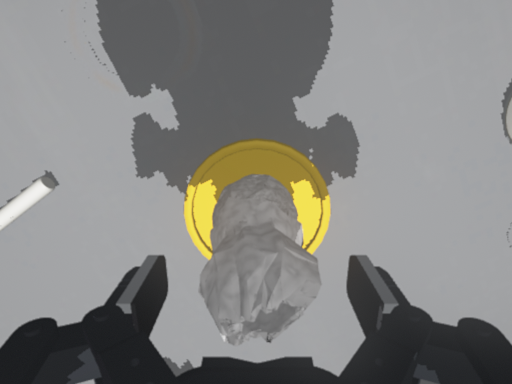

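The foil flask is centred between the pads at about (260,280). Closing gently.

>>> arm_command(
  steps=[0,0,0,0,0,0,0.6,0,0,0,0,0,0,0.5,0,0,0,0,0,0,0.4,0,0,0,0,0,0,0.3,0,0,0,0,0,0,0.25,0,0,0,0,0,0,0.25,0,0,0,0,0,0,0.25,0,0,0,0,0,0,0.25],
  squeeze=30,
)

```text
time: 14.8
tool_pos: [0.4944, -0.2001, 0.0784]
tcp_rot: [2.637, 1.707, 0.001]
wrist_force: [-0.7, -0.2, 5.9]
width: 0.451
```

>>> arm_command(
  steps=[0,0,-0.2,0,0,0,0.25,0,0,-0.4,0,0,0,0.25,0,0,-0.6,0,0,0,0.25,0,0,-0.3,0,0,0,0.25,0,0,0,0,0,0,0.25],
)

```text
time: 15.42
tool_pos: [0.4949, -0.2004, 0.1245]
tcp_rot: [2.635, 1.706, 0.003]
wrist_force: [0.5, 0.2, 0.3]
width: 0.451
```

```bash
python3 look.py w11
python3 - <<'E'
from workcell import bot;from h import *
c=bot.read_camera("scene");cv2.imwrite("pics/s11.png",cv2.resize(c["img"][140:300,220:420],None,fx=3,fy=3)[:,:,::-1])
E
```

```text
15.425 [ 0.4949 -0.2004  0.1245] [0.47 0.19 0.31] 0.451
yellow [228 132] [316 220] [ 0.4925 -0.188 ] 0.0398
```

View pics/w11.png

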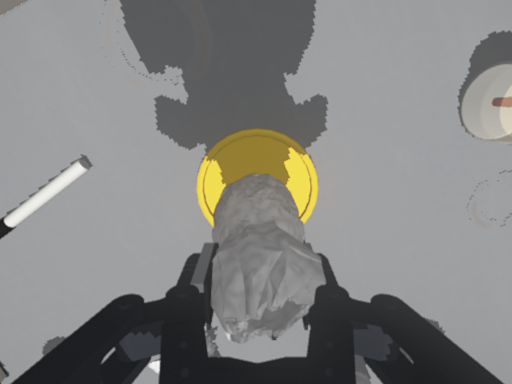

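View pics/s11.png

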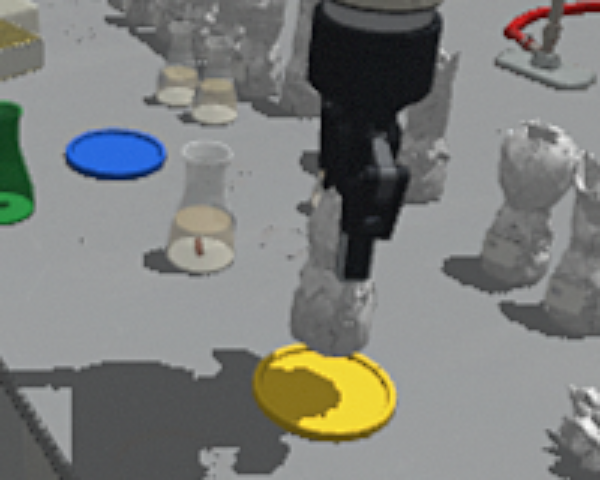

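>>> arm_command(
  steps=[0,0,-0.4,0,0,0,0.25,0,0,-0.7,0,0,0,0.25,0,0,-0.8,0,0,0,0.25,0,0,-0.7,0,0,0,0.25,0,0,-0.4,0,0,0,0.25,0,0,0,0,0,0,0.25],
)

```text
time: 16.27
tool_pos: [0.4945, -0.2002, 0.214]
tcp_rot: [2.636, 1.706, 0.002]
wrist_force: [-0.4, 0.2, -1.1]
width: 0.452
```

```bash
python3 look.py w12
python3 - <<'E'
from workcell import bot;from h import *
s=bot.read_state();print(togo(s,[.522,.192,s["tool_pos"][2]]))
E
```

```text
16.275 [ 0.4945 -0.2002  0.214 ] [-0.44  0.21 -1.15] 0.452
yellow [212 122] [301 190] [ 0.493 -0.2  ] 0.0488
[12.3  -4.49 -0.  ]
```

View pics/w12.png

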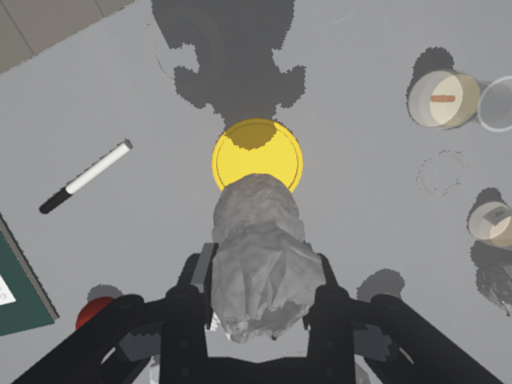

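>>> arm_command(
  steps=[0.3,-0.1,0,0,0,0,0.25,0.7,-0.25,0,0,0,0,0.25,1,-0.37,0,0,0,0,0.25,1,-0.37,0,0,0,0,0.25,1,-0.37,0,0,0,0,0.25,1,-0.37,0,0,0,0,0.25,1,-0.37,0,0,0,0,0.25,1,-0.37,0,0,0,0,0.25,1,-0.37,0,0,0,0,0.25,1,-0.37,0,0,0,0,0.25],
)

```text
time: 17.58
tool_pos: [0.5129, 0.0886, 0.2117]
tcp_rot: [-2.636, -1.707, 0.003]
wrist_force: [0.9, 0.6, -1.2]
width: 0.451
```

>>> arm_command(
  steps=[1,-0.35,0,0,0,0,0.25,1,-0.35,0,0,0,0,0.25,0.7,-0.25,0,0,0,0,0.25,0.4,-0.15,0,0,0,0,0.25,0.2,-0.08,0,0,0,0,0.25,0,0,0,0,0,0,0.25,0,0,0,0,0,0,0.25],
)

```text
time: 18.45
tool_pos: [0.5221, 0.1912, 0.2128]
tcp_rot: [2.638, 1.706, -0.001]
wrist_force: [-0.2, -0.2, -1.1]
width: 0.443
```

```bash
python3 look.py w13
python3 - <<'E'
from workcell import bot;from h import *
s=bot.read_state();print(togo(s,[.522,.192,.0784]))
E
```

```text
18.45 [0.5221 0.1912 0.2128] [-0.22 -0.25 -1.13] 0.443
blue [213 121] [303 193] [0.5225 0.1917] 0.0493
[ 0.02 -0.01  4.48]
```

View pics/w13.png

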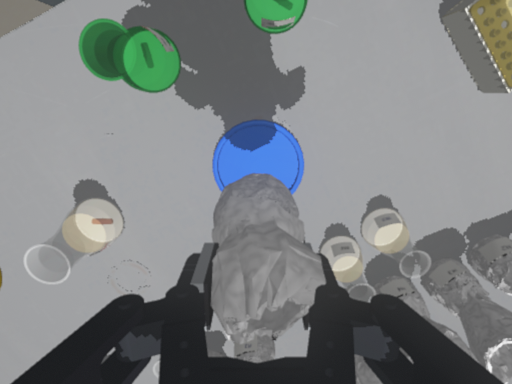

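>>> arm_command(
  steps=[0,0,0.4,0,0,0,0.25,0,0,0.8,0,0,0,0.25,0,0,1,0,0,0,0.25,0,0,0.9,0,0,0,0.25,0,0,0.5,0,0,0,0.25,0,0,0.3,0,0,0,0.25,0,0,0.2,0,0,0,0.25,0,0,0,0,0,0,0.25,0,0,0,0,0,0,0.25],
)

```text
time: 19.62
tool_pos: [0.5228, 0.1921, 0.0908]
tcp_rot: [2.637, 1.707, 0.002]
wrist_force: [0.1, 0.5, -0.6]
width: 0.45
```

```bash
python3 look.py w14
```

```text
19.625 [0.5228 0.1921 0.0908] [ 0.15  0.48 -0.62] 0.45
blue [188 137] [325 242] [0.5225 0.1916] 0.0498
```

View pics/w14.png

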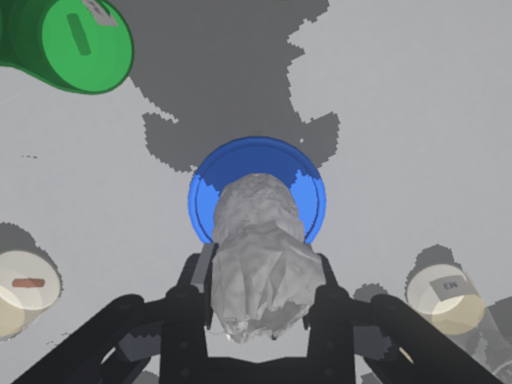

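>>> arm_command(
  steps=[0,0,0.15,0,0,0,0.25,0,0,0.12,0,0,0,0.25,0,0,0.06,0,0,0,0.25,0,0,0.04,0,0,0,0.25,0,0,0,0,0,0,0.25,0,0,0,0,0,0,0.25],
)

```text
time: 20.42
tool_pos: [0.5222, 0.1919, 0.0788]
tcp_rot: [2.637, 1.707, 0.0]
wrist_force: [-0.2, -0.4, -1.2]
width: 0.451
```

>>> arm_command(
  steps=[0,0,0.03,0,0,0,0.25,0,0,0.02,0,0,0,0.25,0,0,0,0,0,0,0.25],
)

```text
time: 20.8
tool_pos: [0.5225, 0.1918, 0.0784]
tcp_rot: [2.637, 1.707, 0.001]
wrist_force: [-1.8, -0.7, 6.3]
width: 0.449
```

Seated (+6.3 N). Release and rise.

>>> arm_command(
  steps=[0,0,0,0,0,0,0.5,0,0,0,0,0,0,0.55,0,0,0,0,0,0,0.65,0,0,0,0,0,0,0.8,0,0,0,0,0,0,1,0,0,0,0,0,0,1,0,0,0,0,0,0,1,0,0,0,0,0,0,1],
)

```text
time: 21.8
tool_pos: [0.5221, 0.1919, 0.0773]
tcp_rot: [2.637, 1.707, -0.0]
wrist_force: [0.1, -0.1, 0.1]
width: 1.003
```

>>> arm_command(
  steps=[0,0,-0.4,0,0,0,1,0,0,-0.8,0,0,0,1,0,0,-1,0,0,0,1,0,0,-1,0,0,0,1,0,0,-1,0,0,0,1,0,0,-0.8,0,0,0,1,0,0,-0.4,0,0,0,1,0,0,0,0,0,0,1],
)

```text
time: 22.8
tool_pos: [0.5227, 0.192, 0.2406]
tcp_rot: [2.637, 1.707, 0.004]
wrist_force: [-0.5, -0.1, 0.2]
width: 1.006
```

```bash
python3 look.py w15
python3 - <<'E'
from workcell import bot;from h import *
s=bot.read_state();print(togo(s,[.508,-.004,s["tool_pos"][2]]))
c=bot.read_camera("scene");cv2.imwrite("pics/s15.png",cv2.resize(c["img"][130:290,200:400],None,fx=3,fy=3)[:,:,::-1])
E
```

```text
22.8 [0.5227 0.192  0.2406] [-0.55 -0.12  0.25] 1.006
blue [215 117] [298 199] [0.5225 0.1917] 0.0493
yellow [  0 243] [ 14 288] [ 0.4978 -0.1958] 0.0441
[-6.15  2.25 -0.  ]
```

View pics/w15.png

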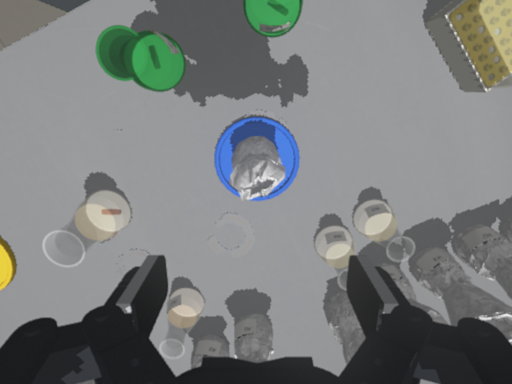

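View pics/s15.png

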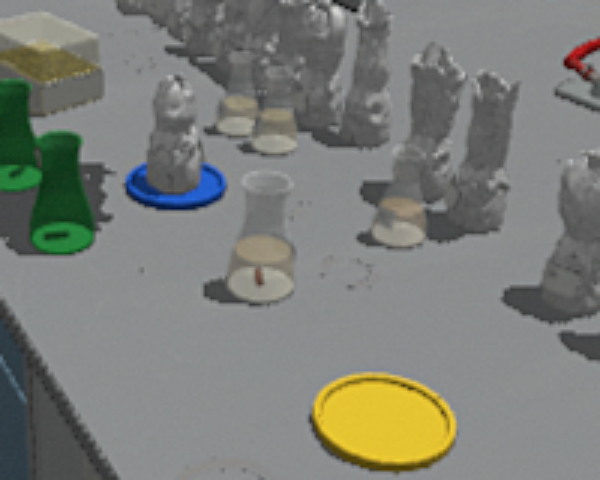

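The foil flask stands upright in the blue dish, and the open flask is still parked. I'll go back for it.

>>> arm_command(
  steps=[-0.4,0.15,0,0,0,0,1,-0.9,0.33,0,0,0,0,1,-1,0.36,0,0,0,0,1,-1,0.36,0,0,0,0,1,-1,0.36,0,0,0,0,1,-1,0.36,0,0,0,0,1,-0.6,0.23,0.3,0,0,0,1,-0.25,0.1,0.8,0,0,0,1,0,0,0.8,0,0,0,1,0,0,0,0,0,0,1],
)

```text
time: 24.15
tool_pos: [0.5054, -0.0047, 0.1792]
tcp_rot: [-2.635, -1.704, 0.009]
wrist_force: [-0.4, 0.8, 0.3]
width: 0.997
```

```bash
python3 look.py w16
python3 - <<'E'
from workcell import bot;from h import *
s=bot.read_state();print(togo(s,[.508,-.004,.0785]))
E
```

```text
24.15 [ 0.5054 -0.0047  0.1792] [-0.45  0.8   0.31] 0.997
blue [404  49] [511 159] [0.5221 0.192 ] 0.0501
yellow [ 37 194] [131 278] [ 0.4937 -0.2014] 0.0495
[0.04 0.04 3.41]
```

View pics/w16.png

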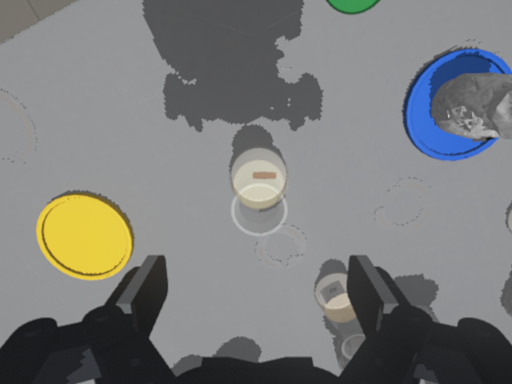

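>>> arm_command(
  steps=[0,0,0.5,0,0,0,1,0,0,0.8,0,0,0,1,0,0,0.8,0,0,0,1,0,0,0.7,0,0,0,1,0,0,0.4,0,0,0,1,0,0,0.1,0,0,0,1,0,0,0,0,0,0,1],
)

```text
time: 25.08
tool_pos: [0.5087, -0.0041, 0.0838]
tcp_rot: [2.637, 1.707, 0.001]
wrist_force: [-0.2, -0.3, 0.5]
width: 0.996
```

```bash
python3 look.py w17
```

```text
25.075 [ 0.5087 -0.0041  0.0838] [-0.22 -0.28  0.54] 0.996
blue [464  44] [511 182] [0.5201 0.1888] 0.0485
yellow [  0 230] [ 84 339] [ 0.4918 -0.2007] 0.0518
```

View pics/w17.png

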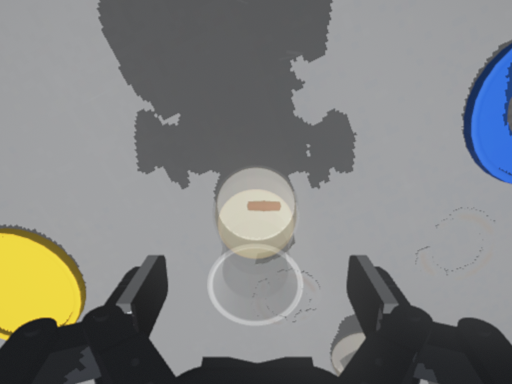

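Centred. Down 5 mm more, then close and lift.

>>> arm_command(
  steps=[0,0,0.17,0,0,0,1,0,0,0,0,0,0,0.6,0,0,0,0,0,0,0.5,0,0,0,0,0,0,0.4,0,0,0,0,0,0,0.3,0,0,0,0,0,0,0.3,0,0,0,0,0,0,0.3,0,0,0,0,0,0,0.3,0,0,0,0,0,0,0.3],
  squeeze=30,
)

```text
time: 26.25
tool_pos: [0.5085, -0.0042, 0.0785]
tcp_rot: [2.637, 1.707, 0.001]
wrist_force: [-1.1, -1.0, 5.6]
width: 0.447
```

>>> arm_command(
  steps=[0,0,-0.2,0,0,0,0.3,0,0,-0.4,0,0,0,0.3,0,0,-0.6,0,0,0,0.3,0,0,-0.5,0,0,0,0.3,0,0,0,0,0,0,0.3,0,0,0,0,0,0,0.3],
)

```text
time: 27.0
tool_pos: [0.508, -0.0041, 0.1293]
tcp_rot: [2.637, 1.707, 0.0]
wrist_force: [-0.1, 0.4, -1.0]
width: 0.445
```

```bash
python3 look.py w18
python3 - <<'E'
from workcell import bot;from h import *
s=bot.read_state();print(togo(s,[.493,-.200,s["tool_pos"][2]]))
E
```

```text
27.0 [ 0.508  -0.0041  0.1293] [-0.06  0.39 -1.01] 0.445
blue [429  36] [511 169] [0.5216 0.1911] 0.0499
yellow [  0 209] [109 306] [ 0.4937 -0.2017] 0.0499
[-6.16  2.23 -0.  ]
```

View pics/w18.png

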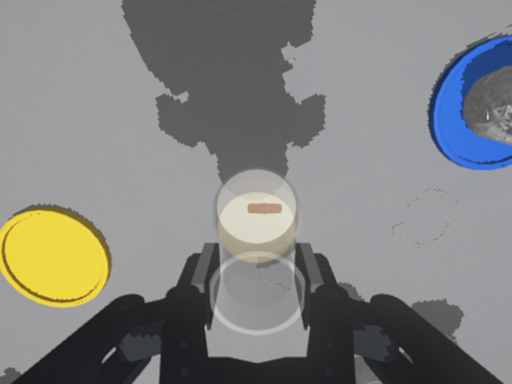

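>>> arm_command(
  steps=[-0.3,0.1,0,0,0,0,0.3,-0.6,0.22,0,0,0,0,0.3,-0.9,0.32,0,0,0,0,0.3,-1,0.36,0,0,0,0,0.3,-1,0.36,0,0,0,0,0.3,-1,0.36,0,0,0,0,0.3,-0.75,0.28,0,0,0,0,0.3,-0.4,0.15,0,0,0,0,0.3,-0.2,0.08,0,0,0,0,0.3,0,0,0,0,0,0,0.3],
)

```text
time: 28.3
tool_pos: [0.4935, -0.1997, 0.129]
tcp_rot: [-2.637, -1.706, 0.0]
wrist_force: [-0.4, -0.6, -1.2]
width: 0.446
```

>>> arm_command(
  steps=[0,0,0.3,0,0,0,0.3,0,0,0.5,0,0,0,0.3,0,0,0.3,0,0,0,0.3,0,0,0.1,0,0,0,0.3,0,0,0,0,0,0,0.3,0,0,0,0,0,0,0.3],
)

```text
time: 29.05
tool_pos: [0.4941, -0.2, 0.0936]
tcp_rot: [2.637, 1.707, 0.001]
wrist_force: [0.0, -0.0, -1.6]
width: 0.448
```

```bash
python3 look.py w19
python3 - <<'E'
from workcell import bot;from h import *
s=bot.read_state();print(togo(s,[.493,-.200,.0835]))
E
```

```text
29.05 [ 0.4941 -0.2     0.0936] [ 0.04 -0.03 -1.57] 0.448
yellow [190 170] [216 241] [ 0.483  -0.2292] 0.025
[-0.01 -0.03  0.34]
```

View pics/w19.png

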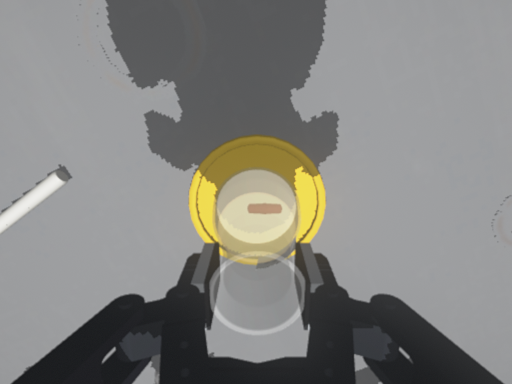

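>>> arm_command(
  steps=[0,0,0.12,0,0,0,0.3,0,0,0.1,0,0,0,0.3,0,0,0.06,0,0,0,0.3,0,0,0.03,0,0,0,0.3,0,0,0,0,0,0,0.3,0,0,0,0,0,0,0.3],
)

```text
time: 29.85
tool_pos: [0.4937, -0.1998, 0.0839]
tcp_rot: [2.637, 1.707, 0.0]
wrist_force: [0.1, -0.1, -0.6]
width: 0.442
```

>>> arm_command(
  steps=[0,0,0.03,0,0,0,0.3,0,0,0.02,0,0,0,0.3,0,0,0,0,0,0,0.3],
)

```text
time: 30.22
tool_pos: [0.4945, -0.2002, 0.0836]
tcp_rot: [2.636, 1.706, 0.001]
wrist_force: [-1.0, 0.3, 5.2]
width: 0.447
```

Seated. Release and rise.

>>> arm_command(
  steps=[0,0,0,0,0,0,0.5,0,0,0,0,0,0,0.55,0,0,0,0,0,0,0.65,0,0,0,0,0,0,0.8,0,0,0,0,0,0,1,0,0,0,0,0,0,1,0,0,0,0,0,0,1,0,0,0,0,0,0,1],
)

```text
time: 31.22
tool_pos: [0.4937, -0.1998, 0.0824]
tcp_rot: [2.637, 1.707, -0.0]
wrist_force: [0.1, 0.0, -0.6]
width: 1.002
```

>>> arm_command(
  steps=[0,0,-0.4,0,0,0,1,0,0,-0.8,0,0,0,1,0,0,-1,0,0,0,1,0,0,-1,0,0,0,1,0,0,-1,0,0,0,1,0,0,-0.8,0,0,0,1,0,0,-0.4,0,0,0,1,0,0,0,0,0,0,1,0,0,0,0,0,0,1],
)

```text
time: 32.35
tool_pos: [0.493, -0.1995, 0.2432]
tcp_rot: [-2.636, -1.706, 0.002]
wrist_force: [-1.3, -0.3, -0.0]
width: 0.998
```

```bash
python3 look.py w20
python3 - <<'E'
from workcell import bot;from h import *
c=bot.read_camera("scene");cv2.imwrite("pics/s20.png",cv2.resize(c["img"][130:290,200:400],None,fx=3,fy=3)[:,:,::-1])
E
```

```text
32.35 [ 0.493  -0.1995  0.2432] [-1.29 -0.34 -0.04] 0.998
yellow [216 125] [236 193] [ 0.4928 -0.2015] 0.0475
```

View pics/w20.png

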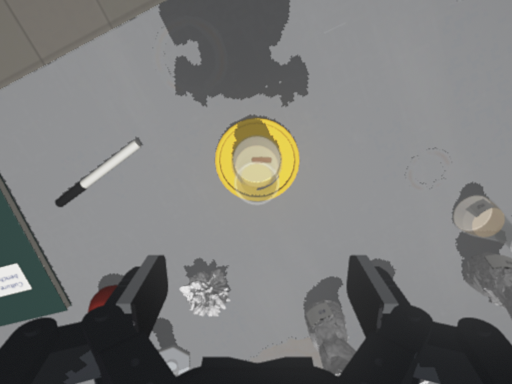

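View pics/s20.png

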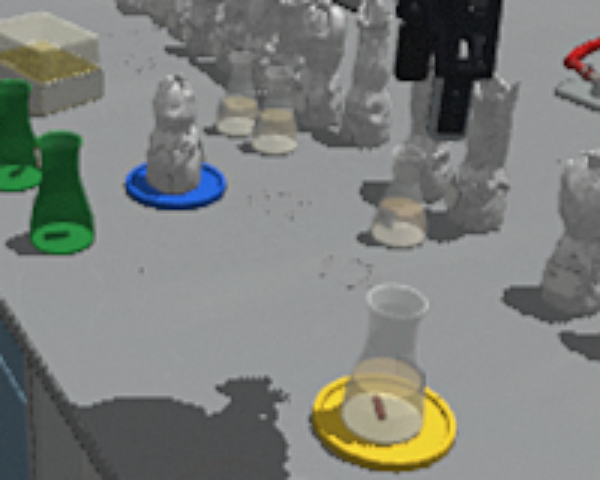

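Both flasks stand upright and centred on their own dishes, and the gripper is clear. I'm handing the job in.

```bash
python3 -c "
from workcell import bot
print(bot.finish_job())"
```

```text
the job is handed in; nothing more can be done
None
```

The swap is done and handed in at about 32 s of the 70 s allowed; the hand-in gave no verdict. I parked the open flask half-way between the dishes, at about (0.508, −0.004). Then I put the foil flask on the blue dish at about (0.522, 0.192) and the open flask on the yellow dish at about (0.494, −0.200).

**Set-downs:** At each one the wrist force rose to between 5 and 6 N on contact, before I released. I took final pictures with the scene and wrist cameras. They show both flasks upright inside the lips, with the gripper fully open about 0.16 m above where it released the open flask.

**Disagreements:** Camera estimates of the dish and flask centres differed by a few millimetres, most where things blocked the view. Triangulating the foil flask's upper part gave scattered results, about 9 mm in position and 12 mm in height. For that grasp I relied on the foot position, the picture of the flask between the pads, and the stated heights. I judged the final centring from the released tool position, which was within about 1 mm of each dish centre, and from the pictures; I did not triangulate the flasks again. No check failed.

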